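Stow the crate-edge guards interlocked

TASK

Stow the three crate-edge guards as one interlocked pack on the plywood stowing board. First lay the loose blue guard open side up beside the blue one already there, ends roughly level, and close the two up tight against each other and against the stop batten; then turn the orange guard open side down and lock it over the two touching blue flanges, one of its flanges fully home in each blue channel, without forcing anything. Leave the bottle, the tape and the hammer where they are.

Things in the scene. Friction and masses are not known exactly. Their poses are not given: they have to be found in the camera images.
- board: Plywood stowing board fixed on the bench, 220 (its x) by 240 (its y) by 15 mm thick. Origin on the bench under its centre, z up; its top is at z = 15 mm. A dark stop batten runs along x on its -y side: its inner face is at y = -95 mm, it is 22 mm thick and stands 28 mm above the board. The other three sides are open.
- guard_a: Blue plastic U-section guard for a crate-board edge, lying on the stowing board, open side up, roughly along its x, 2 to 8 mm off the batten. All three guards: 120 mm long (x), 49 wide (y), 40 high (z), about 0.14 kg; web 12 mm thick, two side flanges each 11.5 mm thick, channel between them 26 wide, 28 deep. Origin: centre of the web's outer face; z points from the web to the open side.
- guard_b: The loose blue guard, same shape and axes as guard_a, lying on the bench web down, open side up, its x roughly along world x. The bench between it, guard_c and the stowing board is clear.
- guard_c: The orange guard, same shape and axes, standing on end on the bench: x axis up, origin 60 mm above the bench, open side (z) facing roughly world +y. Locked home over the blue pair (z axis down) the back of its web is 52 mm above the board's top; perched on their flanges it would be 80 mm. The pair's touching flanges are 23 mm thick together and enter its 26 mm channel.
- bottle: Full green wine bottle standing on the bench, 74 mm across, 300 mm tall, origin at the centre of its foot. Bystander.
- tape: Roll of brown tape lying flat, 110 mm across, 48 mm high, origin at the centre of its underside. Bystander.
- hammer: Wooden-handled hammer lying on the bench beyond the stowing board, about 250 mm long. Bystander.
There are look-alikes about, which are no part of the job. What is shaped like the guard_b but turquoise or yellow is not meant. There is more than one size of the guard_c; the job needs the larger.

How it is judged:
On the way, in this order (a step that is already met when the one before it is completed fails the run):
1. the two blue guards lie open side up on the board, butted together and against the stop batten, ends level (angle between each of guard_a, guard_b's own z axis and vertical below 0.06 rad and z of guard_a in the frame of board between 0.012 and 0.018 m and z of guard_b in the frame of board between 0.012 and 0.018 m and y of guard_a in the frame of board between -0.074 and -0.0665 m and y of guard_b in the frame of guard_a between 0.046 and 0.0515 m and x of guard_b in the frame of guard_a between -0.02 and 0.02 m and angle between the x axis of guard_a and the x axis of board, either way round below 0.06 rad and angle between the x axis of guard_b and the x axis of guard_a, either way round below 0.05 rad), for 0.2 s.
2. the orange guard is locked home, open side down, over the two touching blue flanges (angle between guard_c's own z axis and vertical above 3.08 rad and z of guard_c in the frame of board between 0.064 and 0.07 m and y of guard_c in the frame of guard_a between 0.02 and 0.029 m and x of guard_c in the frame of guard_a between -0.02 and 0.02 m and angle between the x axis of guard_c and the x axis of guard_a, either way round below 0.06 rad), for 0.2 s.
At the end, for the whole second after the job is handed in: Blue guards flat on the board, open up, under 4 mm off the stop batten and under 2.5 mm apart; orange guard open down, its back 52 mm (+-3) above the board, one flange in each blue channel; all parallel within 3 degrees, ends level within 20 mm, at rest (all of step 1 and all of step 2 and linear speed of each of guard_a, guard_b, guard_c below 0.02 m/s); the robot touches nothing.
It fails at once if the bottle was moved more than 30 mm (distance of bottle from where it was at the start of the episode above 0.03 m).
It fails at once if the tape was moved more than 30 mm (distance of tape from where it was at the start of the episode above 0.03 m).
It fails at once if the hammer was moved more than 30 mm (distance of hammer from where it was at the start of the episode above 0.03 m).
It fails at once if the bottle was tipped (angle between bottle's own z axis and vertical above 0.35 rad).
It fails at once if the guards were forced together with over 60 N (contact force between any of guard_a, guard_c and guard_b above 60 N or contact force between guard_c and guard_a above 60 N).
It also fails if it takes over 64 s, if anything falls off the work surface, if the arm or the gripper's body presses on something with over 40 N, if the wrist force passes 120 N, or if a joint passes its speed limit or range.

ROBOT

A 6-joint arm with a two-finger parallel gripper is mounted at the origin on the work surface. World frame = base frame: x ahead of the robot, y to its left, z up, the work surface at z = 0. Lengths are in m, angles in rad, forces in N, time in s.
With the tool pointing down it reaches from about 0.325 to 0.9 m from the base axis. Payload 3.5 kg.
Tool frame: the origin (TCP) lies midway between the tips of the shut fingers; the grasp point (between the pads) lies 19 mm behind it; z points along the fingers, y is the line along which they close (so a half turn about z gives the same grasp; the last joint's range is limited). The gripper opens to 85 mm and grips with 20 to 120 N. Pads are 22 mm wide; open, the fingers measure 114 mm over their backs; the gripper's body (76 mm by 85 mm) begins 54 mm behind the grasp point. The pads swing forward as they close: fully open they stand 13 mm farther back than shut.
Start: joints at [-1.209, 0.276, -0.026, 1.268, 0, 1.467], TCP at [0.28, -0.559, 0.231] pointing down, gripper open.
Joint ranges: [-3.12, 3.12], [-0.85, 1.88], [-1.08, 1.24], [-1.95, 2.15], [-1.57, 1.53], [-3.14, 3.14]. Speed limits (rad/s): [2.57, 2.57, 3.14, 3.14, 3.14, 3.14].

INTERFACE

Orientations are given as a rotation vector (axis times angle).
In Python, from station import bot gives the robot as it stands.
- The arm moves only by the tool send_rows, never from a script. Its argument "targets" is a list of rows, each a list of 2 entries, a list of its own where there are three numbers: the shift along the world's x, y, z in m, then the turn about the world's z in units of 6 degrees (1.0 is 6 degrees). A call has 1 to 8 rows; each row is the pose to reach, as a shift and turn from the pose commanded when the call began; what a row does not reach only later rows make up. A row lasts 1/12 s, in which the tool goes at most 41.7 mm and 7.16 degrees, less where a joint would pass 70% of its speed; a pose out of reach is approached as far as the arm can. A call with a gripper value outside its range is refused whole. "fingers" is the opening, from 0 (shut) to 1 (fully open), set as the call begins (left out, the last holds). The fingers move at their own pace and stop on an object; the grip force is fixed at half the most. Time passes only in rows, so rows that repeat a pose let the fingers close. It gives the time, the measured TCP pose, the force, the opening and the grip force at its end, in the units of the state.
- bot.get_obs(): the state, without advancing time (a new reading comes with each control period).
- bot.capture(name): name is "scene" or "top"; returns the picture (480x640x3 uint8, red, green, blue); there is no depth.
- bot.camera_info(name): a dict with "camera_matrix" (3x3 intrinsics, pixels), "D" ([k1, k2, p1, p2, k3] as OpenCV has them; the pictures are not rectified), "rvec" (rotation vector, rad) and "tvec" (3), from world to camera coordinates, as OpenCV has them. Camera axes: x right, y down, z forward; pixel columns grow to the right and rows downward; lengths in m; the calibration is good to about 2 mm. A picture is of the moment at which its call begins. camera_info takes no time and is no camera call.
- bot.finish_job(): hands the job in; it is judged then, once.
The state is a dict: "time_s": time; "joints": joint angles; "qvel": joint speeds; "joint_torque": joint torques, N m; "position": TCP position; "orientation": TCP orientation; "ft_force": force on the tool from outside, world axes, zero at the start; "ft_torque": the same for the moment, N m; "width": opening from 0.0 (shut) to 1.0 (fully open); "grasp_force": force on a finger pad.
Only numpy, scipy, OpenCV 4.12 (cv2) and the standard library are available. Lean on these libraries where they do the work, as an engineer would, in place of code of your own. Each camera call takes 0.05 s, during which the arm holds its last target. There are 200 camera calls.

## Working session

There is one attempt and no reset: what is moved stays moved. The work goes in short steps, Python scripts to look and compute and a tool call to move; the robot and the scene stay as the last step left them, time stands still between calls to the robot, and variables do not carry over. Pictures are saved under pics/ and viewed, at most 10 in all, crops included, and the job is handed in when it is done.

Besides the shell and the picture viewer there is one more tool, called after "Call:" as a command line: name --argument value ..., lists and objects as JSON in quotes. send_rows: Moves the arm, as the interface text tells. Its arguments: {"type":"object","properties":{"targets":{"type":"array"},"fingers":{"type":"number"}},"required":["targets"]}

```bash
ls; mkdir -p pics
python3 - <<'E'
from station import bot
import cv2,numpy as np
o=bot.get_obs()
print({k:np.round(v,3).tolist() for k,v in o.items()})
for n in("scene","top"):
    im=bot.capture(n); cv2.imwrite(f"pics/{n}0.png",im[:,:,::-1])
    c=bot.camera_info(n); print(n,{k:np.round(v,4).tolist() for k,v in c.items()})
    R,_=cv2.Rodrigues(np.array(c['rvec'],float)); print('cam at',(-R.T@np.array(c['tvec']).ravel()).round(3))
E
```

```text
pics
{'time_s': 0.0, 'joints': [-1.209, 0.277, -0.028, 1.268, -0.0, 1.467], 'qvel': [-0.001, -0.001, -0.0, 0.001, 0.0, 0.0], 'joint_torque': [-0.0, -44.551, 29.52, 0.016, 0.0, 0.0], 'position': [0.28, -0.558, 0.23], 'orientation': [-3.055, -0.723, 0.001], 'ft_force': [-0.47, 0.228, -0.615], 'ft_torque': [0.029, -0.019, 0.008], 'grasp_force': 0.0, 'width': 1.004}
scene {'camera_matrix': [[566.6218, 0.0, 328.5185], [0.0, 566.6218, 240.9555], [0.0, 0.0, 1.0]], 'D': [-0.0065, 0.0, 0.0, 0.0, 0.0], 'rvec': [2.5613, 0.6356, -0.179], 'tvec': [-0.5324, -0.1663, 1.4921]}
cam at [ 0.892 -0.521  1.213]
top {'camera_matrix': [[538.0192, 0.0, 330.6814], [0.0, 538.0192, 244.3781], [0.0, 0.0, 1.0]], 'D': [-0.0687, 0.0, 0.0, 0.0, 0.0], 'rvec': [2.1363, -2.1597, 0.1607], 'tvec': [0.0628, 0.5913, 1.3097]}
cam at [0.396 0.063 1.381]
```

View pics/scene0.png

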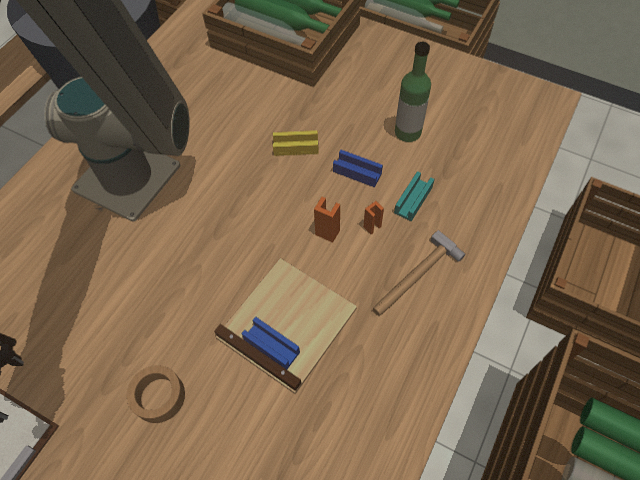

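View pics/top0.png

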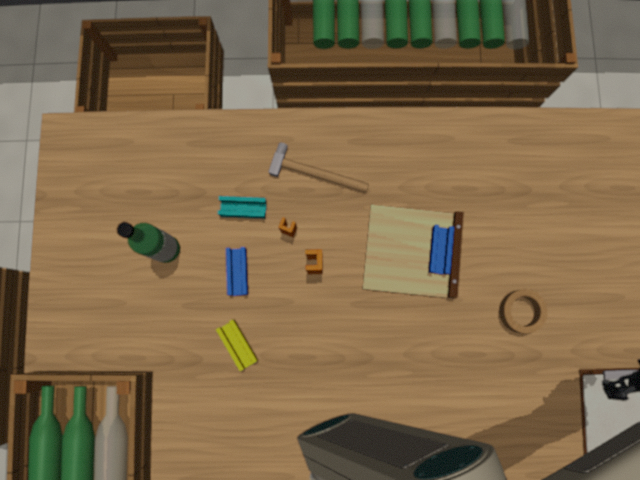

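The scene camera shows the loose blue guard_b at about (357,168), large orange guard_c at (327,218), the board at (288,322) with guard_a at (270,342), and the tape, hammer and bottle clear of these. The top camera has +x up and +y left: guard_b is at (237,271), guard_c at (315,261), guard_a at (441,250), and the board's batten at (456,254).

```bash
cat > h.py <<'E'
from station import bot
import cv2,numpy as np
def cam(n):
    c=bot.camera_info(n);K=np.array(c['camera_matrix'],float);D=np.array(c['D'],float).ravel()
    R,_=cv2.Rodrigues(np.array(c['rvec'],float));t=np.array(c['tvec'],float).ravel()
    return K,D,R,t
def ray(n,px):
    K,D,R,t=cam(n);u=cv2.undistortPoints(np.array(px,float).reshape(-1,1,2),K,D)[:,0]
    d=np.c_[u,np.ones(len(u))]@R
    return -R.T@t,d
def plane(n,px,z):
    o,d=ray(n,px);return (o+d*((z-o[2])/d[:,2])[:,None])
def tri(p1,p2):
    o1,d1=ray('scene',p1);o2,d2=ray('top',p2);out=[]
    for a,b in zip(d1,d2):
        s=np.linalg.lstsq(np.c_[a,-b],o2-o1,rcond=None)[0]
        q1=o1+a*s[0];q2=o2+b*s[1];out.append(np.r_[(q1+q2)/2,np.linalg.norm(q1-q2)])
    return np.array(out)
HS={'blue':((108,110,50),(130,255,255)),'orange':((4,170,90),(15,255,255)),'batten':((0,60,20),(14,255,75)),'ply':((17,40,140),(28,130,255))}
def mask(im,c):
    return cv2.inRange(cv2.cvtColor(im,cv2.COLOR_RGB2HSV),*HS[c])
def blobs(im,c,amin=100):
    m=mask(im,c);cs,_=cv2.findContours(m,cv2.RETR_EXTERNAL,cv2.CHAIN_APPROX_NONE)
    return [k for k in cs if cv2.contourArea(k)>amin]
E
python3 - <<'E'
from h import *
T=cv2.imread('pics/top0.png');S=cv2.imread('pics/scene0.png')
for n,im in(('scene',S),('top',T)):
    for c in('blue','orange'):
        for k in blobs(im[:,:,::-1].copy(),c):
            print(n,c,cv2.contourArea(k),cv2.boundingRect(k),cv2.boxPoints(cv2.minAreaRect(k)).round(1).tolist())
cr=lambda im,x,y,w,h:cv2.resize(im[y:y+h,x:x+w],(400,300),interpolation=cv2.INTER_CUBIC)
o=np.vstack([np.hstack([cr(S,305,145,96,72),cr(S,285,190,96,72)]),np.hstack([cr(T,212,235,96,72),cr(T,275,210,96,72)])])
cv2.imwrite('pics/crops.png',o)
E
```

```text
scene blue 767.0 (242, 325, 57, 44) [[241.0, 334.29998779296875], [252.60000610351562, 318.8999938964844], [298.0, 353.0], [286.5, 368.3999938964844]]
scene blue 215.5 (253, 318, 46, 33) [[252.10000610351562, 320.70001220703125], [255.0, 316.5], [299.20001220703125, 347.20001220703125], [296.29998779296875, 351.3999938964844]]
scene blue 256.5 (333, 159, 48, 23) [[332.6000061035156, 162.89999389648438], [336.1000061035156, 154.60000610351562], [380.3999938964844, 173.10000610351562], [376.8999938964844, 181.39999389648438]]
scene blue 105.5 (340, 150, 42, 19) [[339.3999938964844, 152.8000030517578], [340.5, 149.60000610351562], [382.20001220703125, 164.8000030517578], [381.0, 168.0]]
scene orange 152.5 (314, 197, 26, 21) [[313.79998779296875, 209.5], [319.6000061035156, 196.0], [339.6000061035156, 204.60000610351562], [333.79998779296875, 218.10000610351562]]
top blue 832.0 (226, 248, 22, 47) [[225.8000030517578, 248.0], [245.60000610351562, 247.3000030517578], [247.1999969482422, 293.8999938964844], [227.5, 294.6000061035156]]
top blue 913.5 (429, 225, 26, 49) [[428.5, 272.0], [433.0, 224.10000610351562], [454.5, 226.10000610351562], [450.1000061035156, 274.0]]
```

View pics/crops.png

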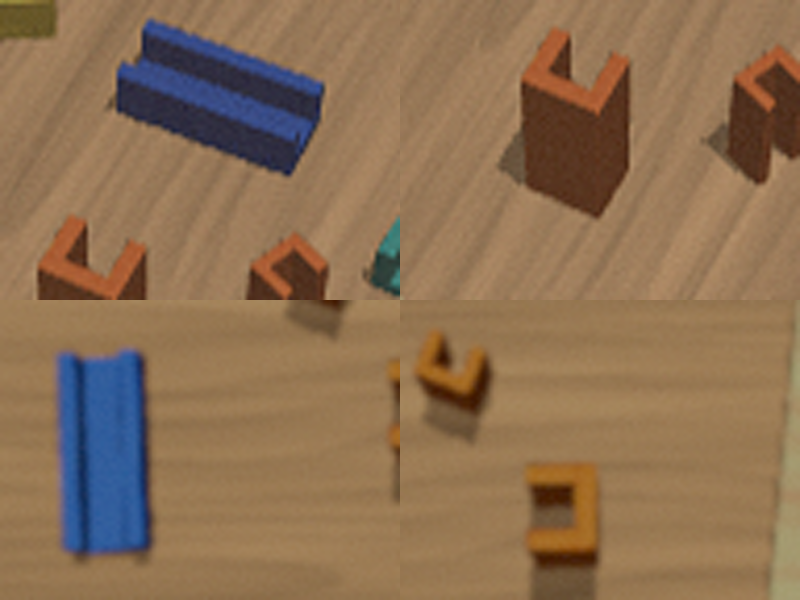

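Run:
```python
from h import *
np.set_printoptions(precision=4,suppress=True)
f=96/400
S=lambda ox,oy,P:np.array(P)*f+[ox,oy]
print('b +y top edge (-x,+x)\n',tri(S(305,145,[(150,20),(323,87)]),S(212,235,[(66,252),(58,52)])))
print('c top -x-y,+x-y,-x+y,+x+y\n',tri(S(285,190,[(123,83),(203,112),(155,28),(230,57)]),S(275,210,[(198,252),(198,165),(127,250),(127,165)])))
for n in('top','scene'):
    im=cv2.imread(f'pics/{n}0.png')[:,:,::-1].copy()
    bl=blobs(im,'blue',100)
    for k in bl:
        for z in(0.04,0.055):
            P=plane(n,k[:,0],z)[:,:2].astype(np.float32);r=cv2.minAreaRect(P);print(n,'blue z',z,np.round(r[0],4),np.round(r[1],4),round(r[2],2))
    m=mask(im,'ply');cs,_=cv2.findContours(cv2.morphologyEx(m,cv2.MORPH_CLOSE,np.ones((5,5))),cv2.RETR_EXTERNAL,cv2.CHAIN_APPROX_NONE)
    k=max(cs,key=cv2.contourArea);P=plane(n,k[:,0],.015)[:,:2].astype(np.float32);r=cv2.minAreaRect(P);print(n,'ply',np.round(r[0],4),np.round(r[1],4),r[2]);print(cv2.boxPoints(r),cv2.boundingRect(k))
    k=[k for k in blobs(im,'batten',150) if 200<k[:,0,0].mean()<480 and 200<k[:,0,1].mean()<390]
    for q in k:
        P=plane(n,q[:,0],.043)[:,:2].astype(np.float32);r=cv2.minAreaRect(P);print(n,'batten',np.round(r[0],4),np.round(r[1],4),r[2]);print(cv2.boxPoints(r))
```

```text
b +y top edge (-x,+x)
 [[0.4689 0.3164 0.0367 0.0058]
 [0.5887 0.3222 0.0349 0.0018]]
c top -x-y,+x-y,-x+y,+x+y
 [[0.5221 0.0787 0.1124 0.0065]
 [0.5715 0.0785 0.119  0.0076]
 [0.5224 0.1182 0.1154 0.004 ]
 [0.5701 0.1176 0.1206 0.0035]]
top blue z 0.04 [0.5279 0.2932] [0.1185 0.0494] 3.08
top blue z 0.055 [0.5264 0.2906] [0.1172 0.0489] 3.08
top blue z 0.04 [ 0.5781 -0.2235] [0.0546 0.1237] 82.52
top blue z 0.055 [ 0.5761 -0.2203] [0.054  0.1223] 82.52
top ply [0.4929 0.0227] [1.6386 0.9514] 89.99838256835938
[[ 0.0172 -0.7966]
 [ 0.9686 -0.7966]
 [ 0.9686  0.842 ]
 [ 0.0173  0.842 ]] (26, 107, 614, 373)
top batten [ 0.5633 -0.2564] [0.0196 0.2175] 83.27877807617188
[[ 0.4541 -0.2534]
 [ 0.6701 -0.2788]
 [ 0.6724 -0.2593]
 [ 0.4564 -0.2339]]
scene blue z 0.04 [ 0.5784 -0.225 ] [0.0408 0.127 ] 81.28
scene blue z 0.055 [ 0.5824 -0.2287] [0.0403 0.1254] 81.28
scene blue z 0.04 [ 0.5783 -0.1995] [0.011  0.1222] 82.6
scene blue z 0.055 [ 0.5823 -0.2036] [0.0109 0.1206] 82.6
scene blue z 0.04 [0.5347 0.2821] [0.125  0.0272] 0.12
scene blue z 0.055 [0.5393 0.2719] [0.1234 0.0268] 0.12
scene blue z 0.04 [0.5308 0.3137] [0.1182 0.0107] 2.85
scene blue z 0.055 [0.5354 0.303 ] [0.1167 0.0105] 2.85
scene ply [ 0.5834 -0.137 ] [0.2165 0.2277] 82.34122467041016
[[ 0.4562 -0.2291]
 [ 0.6818 -0.2595]
 [ 0.7107 -0.0449]
 [ 0.485  -0.0145]] (225, 257, 132, 125)
scene batten [ 0.5696 -0.262 ] [0.0251 0.2224] 83.29840850830078
[[ 0.4577 -0.2615]
 [ 0.6785 -0.2874]
 [ 0.6815 -0.2625]
 [ 0.4606 -0.2365]]
```

The crops show guard_b's two flanges clearly. Guard_c's U top opens to +y, and its corners triangulate to about 0.117 m high against 0.12 in the text. Guard_b's flange tops come out at about 0.036 against 0.040. I'm setting out for guard_b's +y flange at about (0.530, 0.313), yaw +2.9°.

Call:
send_rows --targets '[[[0.25, 0.871, 0.0], 26], [[0.25, 0.871, 0.0], 26], [[0.25, 0.871, 0.0], 26], [[0.25, 0.871, 0.0], 26], [[0.25, 0.871, 0.0], 26], [[0.25, 0.871, 0.0], 26], [[0.25, 0.871, 0.0], 26], [[0.25, 0.871, 0.0], 26]]' --fingers 0.29

```text
time_s: 0.77
position: [0.3718, -0.2362, 0.2309]
orientation: [-2.33, -2.107, -0.0]
ft_force: [1.5, -0.4, -0.5]
width: 0.289
grasp_force: 0.0
```

Call:
send_rows --targets '[[[0.158, 0.549, 0.0], 16.4], [[0.158, 0.549, 0.0], 16.4], [[0.158, 0.549, 0.0], 16.4], [[0.158, 0.549, 0.0], 16.4], [[0.158, 0.549, 0.0], 16.4], [[0.158, 0.549, 0.0], 16.4], [[0.158, 0.549, 0.0], 16.4], [[0.158, 0.549, 0.0], 16.4]]'

```text
time_s: 1.43
position: [0.464, 0.0842, 0.2311]
orientation: [-1.033, -2.967, 0.0]
ft_force: [0.4, -1.3, -0.3]
width: 0.288
grasp_force: 0.0
```

Call:
send_rows --targets '[[[0.067, 0.238, -0.05], 6.8], [[0.067, 0.238, -0.1], 6.8], [[0.067, 0.238, -0.12], 6.8], [[0.067, 0.238, -0.12], 6.8], [[0.067, 0.238, -0.12], 6.8], [[0.067, 0.238, -0.12], 6.8], [[0.067, 0.238, -0.12], 6.8], [[0.067, 0.238, -0.12], 6.8]]'

```text
time_s: 2.1
position: [0.5299, 0.3232, 0.107]
orientation: [0.062, -3.136, 0.001]
ft_force: [-0.1, -1.3, 1.0]
width: 0.291
grasp_force: 0.0
```

```bash
cat >> h.py <<'E'
from scipy.spatial.transform import Rotation as Ro
def pose():
    o=bot.get_obs();M=Ro.from_rotvec(o['orientation']).as_matrix()
    print(round(o['time_s'],2),'p',np.round(o['position'],4),'yaw',round(np.degrees(np.arctan2(M[1,0],M[0,0]))%360,2),'q',np.round(o['joints'],2),'F',np.round(o['ft_force'],1),'w',round(o['width'],3),'gf',round(o['grasp_force'],1))
E
python3 -c "
from h import *
pose()
T=bot.capture('top');S=bot.capture('scene')
cr=lambda im,x,y,w,h:cv2.resize(im[y:y+h,x:x+w],(400,600),interpolation=cv2.INTER_CUBIC)
cv2.imwrite('pics/b1.png',np.hstack([cr(T,197,215,80,120),cr(S,315,90,80,120)])[:,:,::-1])
pose()"
```

```text
2.1 p [0.5299 0.3232 0.107 ] yaw 182.26 q [ 0.44  0.36 -0.19  1.03  0.    0.4 ] F [-0.1 -1.3  1. ] w 0.291 gf 0.0
2.2 p [0.5302 0.3202 0.1098] yaw 182.1 q [ 0.44  0.35 -0.19  1.03 -0.    0.4 ] F [-0.4  0.2  0.4] w 0.293 gf 0.0
```

View pics/b1.png

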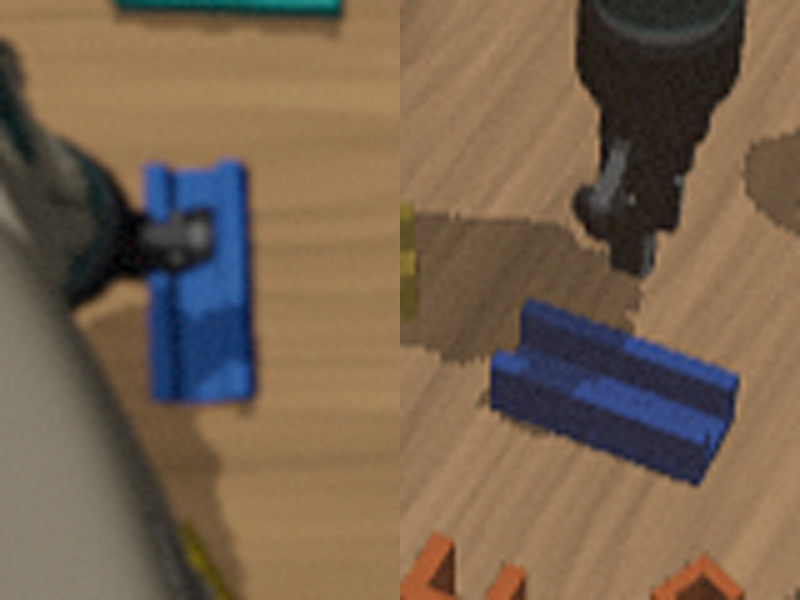

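The gripper hangs over guard_b's +y flange (top view about (185,240) in the crop), slightly to the +y side, as the TCP pose also says. I'll correct by -7 mm in y and descend.

Call:
send_rows --targets '[[[0.0, -0.007, 0.0], 0.15], [[0.0, -0.007, -0.03], 0.15], [[0.0, -0.007, -0.05], 0.15], [[0.0, -0.007, -0.065], 0.15], [[0.0, -0.007, -0.075], 0.15], [[0.0, -0.007, -0.084], 0.15], [[0.0, -0.007, -0.092], 0.15], [[0.0, -0.007, -0.092], 0.15]]'

```text
time_s: 2.87
position: [0.5307, 0.3122, 0.0184]
orientation: [0.079, -3.139, 0.001]
ft_force: [-0.0, -0.6, -0.2]
width: 0.287
grasp_force: 0.0
```

Down without contact. Closing on the flange.

Call:
send_rows --targets '[[[0, 0, -0.001], 0], [[0, 0, -0.001], 0], [[0, 0, -0.001], 0], [[0, 0, -0.001], 0]]' --fingers 0

```text
time_s: 3.2
position: [0.5318, 0.3133, 0.0189]
orientation: [-0.08, 3.139, 0.001]
ft_force: [-0.5, 0.0, -0.0]
width: 0.122
grasp_force: 62.1
```

Call:
send_rows --targets '[[[0, 0, 0.03], 0], [[0, 0, 0.07], 0], [[0, 0, 0.11], 0], [[0, 0, 0.15], 0], [[0.0, 0, 0.18], 0], [[0.005, -0.04, 0.18], -0.4], [[0.01, -0.08, 0.18], -0.8], [[0.015, -0.12, 0.18], -1.2]]'

```text
time_s: 3.87
position: [0.5468, 0.1926, 0.1998]
orientation: [0.116, 3.137, 0.001]
ft_force: [-0.3, -0.7, -1.7]
width: 0.116
grasp_force: 61.8
```

Call:
send_rows --targets '[[[0.005, -0.04, 0], 0], [[0.01, -0.08, 0], 0], [[0.015, -0.12, 0], 0], [[0.02, -0.16, 0], 0], [[0.025, -0.2, 0], 0], [[0.03, -0.24, 0], 0], [[0.035, -0.28, 0.0], 0], [[0.035, -0.31, 0.0], 0]]'

```text
time_s: 4.53
position: [0.5819, -0.1202, 0.1986]
orientation: [0.12, 3.138, -0.002]
ft_force: [0.2, 0.3, -1.1]
width: 0.118
grasp_force: 61.8
```

Call:
send_rows --targets '[[[0, 0, -0.02], -0.4], [[0, 0, -0.05], -0.4], [[0, 0, -0.07], -0.4], [[0, 0, -0.07], -0.4]]'

```text
time_s: 4.87
position: [0.5771, -0.116, 0.1234]
orientation: [-0.183, -3.127, -0.004]
ft_force: [-1.1, -0.4, -2.6]
width: 0.118
grasp_force: 61.6
```

```bash
python3 -c "
from h import *
pose()
T=bot.capture('top');S=bot.capture('scene')
cr=lambda im,x,y,w,h:cv2.resize(im[y:y+h,x:x+w],(400,600),interpolation=cv2.INTER_CUBIC)
cv2.imwrite('pics/top2.png',T[:,:,::-1]);cv2.imwrite('pics/scene2.png',S[:,:,::-1])
cv2.imwrite('pics/b2.png',np.hstack([cr(T,370,180,110,165),cr(S,210,230,110,165)])[:,:,::-1])
pose()"
```

```text
4.87 p [ 0.5771 -0.116   0.1234] yaw 173.28 q [-0.31  0.3  -0.24  1.05  0.   -0.19] F [-1.1 -0.4 -2.6] w 0.118 gf 61.6
4.97 p [ 0.5805 -0.1167  0.1278] yaw 173.33 q [-0.31  0.29 -0.23  1.05 -0.   -0.19] F [ 1.  -0.1 -1.1] w 0.118 gf 61.6
```

View pics/b2.png

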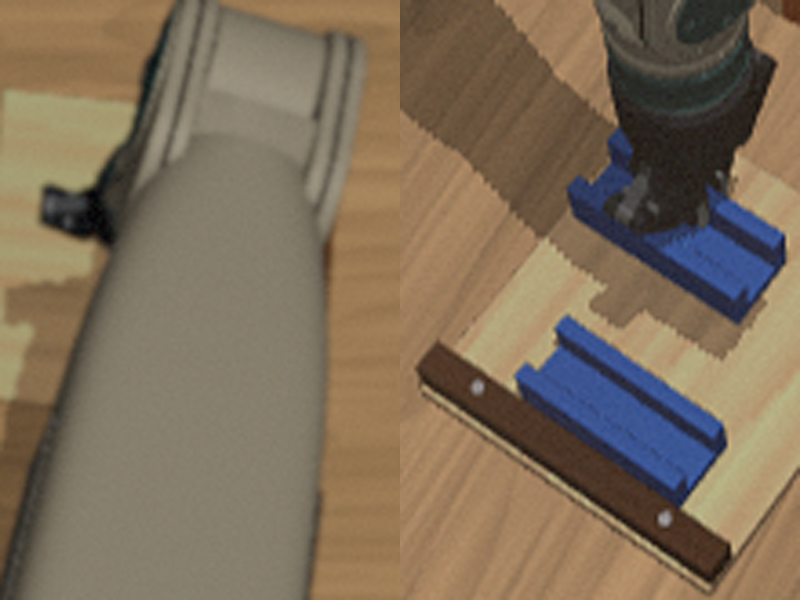

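The top view is blocked by the arm. The scene view shows guard_b held level over the board, with guard_a and the batten free below it (crop centres (620,410) and (570,460)). I'll lower it with a margin beside guard_a.

Call:
send_rows --targets '[[[0.008, -0.022, 0.0], 0], [[0.008, -0.022, -0.03], 0], [[0.008, -0.022, -0.055], 0], [[0.008, -0.022, -0.07], 0], [[0.008, -0.022, -0.08], 0], [[0.008, -0.022, -0.087], 0], [[0.008, -0.022, -0.09], 0], [[0.008, -0.022, -0.09], 0]]'

```text
time_s: 5.63
position: [0.59, -0.139, 0.039]
orientation: [0.182, 3.135, -0.001]
ft_force: [-0.2, 0.9, -2.2]
width: 0.12
grasp_force: 61.7
```

```bash
python3 -c "
from h import *
S=bot.capture('scene');cv2.imwrite('pics/scene3.png',S[:,:,::-1])
pose()
for k in blobs(S,'blue',60):
    print(cv2.boundingRect(k),cv2.contourArea(k))
    P=plane('scene',k[:,0],.055)[:,:2].astype(np.float32);r=cv2.minAreaRect(P);print(np.round(r[0],4),np.round(r[1],4),round(r[2],2))
cr=lambda im,x,y,w,h:cv2.resize(im[y:y+h,x:x+w],(800,600),interpolation=cv2.INTER_CUBIC)
cv2.imwrite('pics/b3.png',cr(S,210,270,140,105)[:,:,::-1])
"
```

```text
5.68 p [ 0.5903 -0.1391  0.0395] yaw 173.34 q [-0.34  0.4  -0.29  0.88 -0.   -0.22] F [ 0.4 -0.6 -1.8] w 0.121 gf 61.7
(242, 317, 58, 52) 1085.0
[ 0.5825 -0.2245] [0.0531 0.1263] 82.67
(279, 309, 38, 35) 538.5
[ 0.6157 -0.1625] [0.0565 0.0704] 83.02
(260, 294, 17, 24) 109.5
[ 0.5396 -0.1547] [0.053  0.0293] 84.05
```

View pics/b3.png

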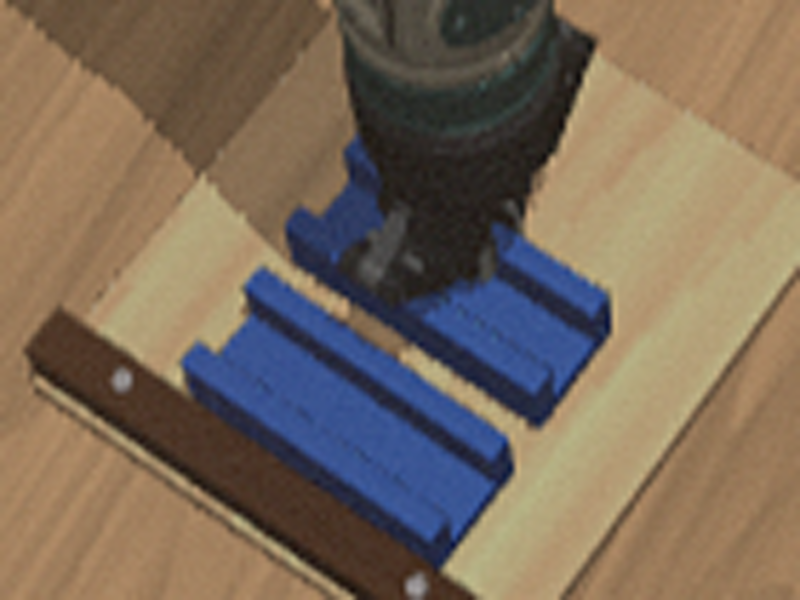

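```bash
python3 -c "
from h import *
f=140/800
P=np.array([(513,455),(610,310),(248,275),(288,222),(185,355),(350,145)])*f+[210,270]
z=[.055,.06,.055,.06,.055,.06]
W=np.array([plane('scene',[p],q)[0,:2] for p,q in zip(P,z)])
a=np.radians(-7);R=np.array([[np.cos(a),np.sin(a)],[-np.sin(a),np.cos(a)]])
print(W.round(4));print('board axes',(W@R.T).round(4))
"
```

```text
[[ 0.6462 -0.21  ]
 [ 0.6518 -0.1447]
 [ 0.5217 -0.1952]
 [ 0.5254 -0.171 ]
 [ 0.5176 -0.2337]
 [ 0.53   -0.1322]]
board axes [[ 0.667  -0.1297]
 [ 0.6646 -0.0642]
 [ 0.5416 -0.1302]
 [ 0.5423 -0.1056]
 [ 0.5422 -0.1689]
 [ 0.5421 -0.0666]]
```

Guard_b hangs 4–5 mm above the board beside guard_a, parallel to it with ends level within 2 mm. The gap between them is about 15 mm (crop: guard_a edge (513,455), guard_b edge (545,420)). I'll lower it to the board, then slide it toward the batten.

Call:
send_rows --targets '[[[0, 0, -0.003], 0], [[0, 0, -0.005], 0], [[0, 0, -0.005], 0], [[0, 0, -0.005], 0]]'

```text
time_s: 6.02
position: [0.59, -0.1392, 0.0339]
orientation: [0.183, 3.135, -0.001]
ft_force: [1.1, -0.3, 0.1]
width: 0.121
grasp_force: 62.0
```

Call:
send_rows --targets '[[[-0.0005, -0.003, 0], 0], [[-0.0008, -0.006, 0], 0], [[-0.001, -0.009, 0], 0], [[-0.0015, -0.012, 0], 0], [[-0.0015, -0.012, 0], 0]]'

```text
time_s: 6.43
position: [0.5883, -0.1516, 0.034]
orientation: [0.184, 3.135, -0.0]
ft_force: [0.1, 0.5, 5.3]
width: 0.119
grasp_force: 62.6
```

Call:
send_rows --targets '[[[0, -0.001, 0], 0], [[-0.0002, -0.002, 0], 0], [[-0.0004, -0.003, 0], 0], [[-0.0006, -0.004, 0], 0], [[-0.0006, -0.004, 0], 0]]'

```text
time_s: 6.85
position: [0.5878, -0.1548, 0.0339]
orientation: [0.183, 3.135, 0.001]
ft_force: [1.0, 3.1, 5.2]
width: 0.121
grasp_force: 62.7
```

Call:
send_rows --targets '[[[0, -0.001, 0], 0], [[-0.0002, -0.002, 0], 0], [[-0.0002, -0.002, 0], 0]]'

```text
time_s: 7.1
position: [0.5876, -0.1565, 0.0339]
orientation: [0.182, 3.135, 0.002]
ft_force: [0.2, 3.4, 5.0]
width: 0.116
grasp_force: 62.8
```

Call:
send_rows --targets '[[[-0.0001, -0.001, 0], 0], [[-0.0002, -0.002, 0], 0], [[-0.0002, -0.002, 0], 0]]'

```text
time_s: 7.35
position: [0.5874, -0.1584, 0.0339]
orientation: [0.182, 3.135, 0.002]
ft_force: [0.6, 3.8, 5.1]
width: 0.119
grasp_force: 62.8
```

Call:
send_rows --targets '[[[-0.0001, -0.001, 0], 0], [[-0.0002, -0.002, 0], 0], [[-0.0002, -0.002, 0], 0]]'

```text
time_s: 7.6
position: [0.5872, -0.1594, 0.0339]
orientation: [0.181, 3.135, 0.006]
ft_force: [0.9, 6.9, 6.2]
width: 0.118
grasp_force: 62.9
```

Call:
send_rows --targets '[[[-0.0001, -0.001, 0], 0], [[-0.0001, -0.001, 0], 0]]'

```text
time_s: 7.77
position: [0.5872, -0.1594, 0.0339]
orientation: [0.18, 3.135, 0.009]
ft_force: [-0.1, 8.4, 6.8]
width: 0.122
grasp_force: 63.0
```

Call:
send_rows --targets '[[[-0.0001, -0.001, 0], 0], [[-0.0001, -0.001, 0], 0]]'

```text
time_s: 7.93
position: [0.5872, -0.1594, 0.0339]
orientation: [0.18, 3.135, 0.013]
ft_force: [2.0, 10.8, 6.7]
width: 0.119
grasp_force: 63.1
```

Position has stopped at y = -0.1594 with Fy rising to 11 N, so the pair is tight against the batten. I'll relax the command, release and lift.

Call:
send_rows --targets '[[[0.0002, 0.002, 0.001], 0], [[0.0002, 0.0025, 0.001], 0]]'

```text
time_s: 8.1
position: [0.5868, -0.1593, 0.0341]
orientation: [0.181, 3.136, 0.003]
ft_force: [1.8, 3.7, -0.1]
width: 0.122
grasp_force: 62.0
```

Call:
send_rows --targets '[[[0, 0, 0], 0], [[0, 0, 0], 0], [[0, 0, 0], 0], [[0, 0, 0.02], 0], [[0, 0, 0.06], 0], [[0, 0, 0.1], 0], [[0, 0, 0.13], 0]]' --fingers 0.27

```text
time_s: 8.68
position: [0.5869, -0.1616, 0.167]
orientation: [0.184, 3.135, -0.003]
ft_force: [0.7, -1.2, 0.1]
width: 0.27
grasp_force: 0.0
```

Call:
send_rows --targets '[[[-0.008, 0.039, 0], 0.25], [[-0.016, 0.078, 0], 0.5], [[-0.024, 0.117, 0], 0.75], [[-0.032, 0.156, 0.0], 1.0], [[-0.04, 0.19, 0], 1.2], [[-0.04, 0.19, -0.03], 1.2], [[-0.04, 0.19, -0.065], 1.2], [[-0.04, 0.19, -0.065], 1.2]]' --fingers 0

```text
time_s: 9.35
position: [0.5409, 0.03, 0.0935]
orientation: [0.016, -3.13, 0.001]
ft_force: [-2.0, 0.1, -1.5]
width: 0.001
grasp_force: 0.0
```

```bash
python3 -c "
from h import *
S=bot.capture('scene');cv2.imwrite('pics/scene4.png',S[:,:,::-1]);T=bot.capture('top');cv2.imwrite('pics/top4.png',T[:,:,::-1])
pose()
for n,im in(('scene',S),('top',T)):
  for k in blobs(im,'blue',60):
    P=plane(n,k[:,0],.055)[:,:2].astype(np.float32);r=cv2.minAreaRect(P);print(n,cv2.boundingRect(k),np.round(r[0],4),np.round(r[1],4),round(r[2],2))
a=cv2.resize(S[270:375,210:350],(400,300),interpolation=cv2.INTER_CUBIC);b=cv2.resize(S[150:255,260:400],(400,300),interpolation=cv2.INTER_CUBIC)
cv2.imwrite('pics/b4.png',np.vstack([a,b])[:,:,::-1])
"
```

```text
9.45 p [0.5448 0.0291 0.0982] yaw 180.49 q [-0.06  0.25 -0.36  0.96 -0.   -0.07] F [0.9 0.1 0.5] w 0.003 gf 0.0
scene (241, 302, 70, 67) [ 0.5843 -0.2025] [0.0978 0.1274] 83.4
top (412, 224, 43, 51) [ 0.5778 -0.1999] [0.1005 0.1233] 83.41
```

View pics/b4.png

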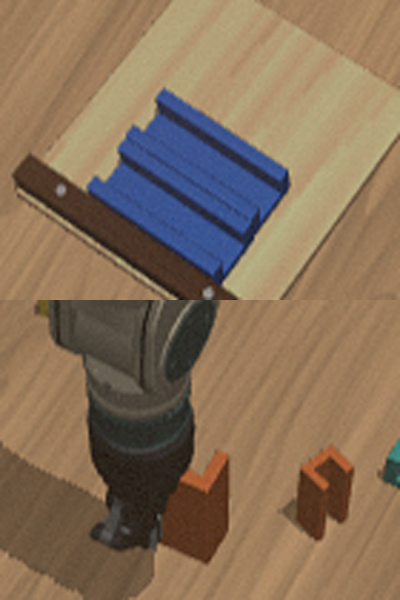

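Both blue guards are butted tight against the batten (the upper crop's seam runs through about (190,185)), at -6.6° with ends level. Guard_c stands beside the gripper, with its back facing it. Next I'll topple guard_c gently toward +y.

Call:
send_rows --targets '[[[0.001, 0.013, 0], 0], [[0.001, 0.026, 0], 0], [[0.001, 0.031, 0], 0], [[0.001, 0.036, 0], 0], [[0.001, 0.041, 0], 0], [[0.001, 0.046, 0], 0], [[0.001, 0.051, 0], 0], [[0.001, 0.056, 0], 0]]'

```text
time_s: 10.12
position: [0.5475, 0.086, 0.0994]
orientation: [0.014, -3.142, 0.0]
ft_force: [1.3, 0.2, 0.5]
width: 0.0
grasp_force: 0.1
```

Call:
send_rows --targets '[[[0, 0.005, 0], 0], [[0, 0.01, 0], 0], [[0, 0.015, 0], 0], [[0, 0.02, 0], 0], [[0, 0.025, 0], 0], [[0, 0.025, 0], 0]]'

```text
time_s: 10.62
position: [0.5476, 0.1114, 0.0993]
orientation: [0.016, -3.142, -0.001]
ft_force: [-0.3, -0.8, -0.9]
width: 0.002
grasp_force: 0.0
```

```bash
cat > oc.py <<'E'
from h import *
import sys
S=bot.capture('scene');T=bot.capture('top')
pose()
HS['orange']=((4,150,40),(16,255,255))
for n,im in(('scene',S),('top',T)):
  for k in blobs(im,'orange',60):
    x,y,w,h=cv2.boundingRect(k)
    for z in (0.0,.04,.12):
        P=plane(n,k[:,0],z)[:,:2].astype(np.float32);r=cv2.minAreaRect(P);print(n,(x,y,w,h),z,np.round(r[0],4),np.round(r[1],4),round(r[2],2))
a=cv2.resize(S[140:260,270:430],(400,300),interpolation=cv2.INTER_CUBIC);b=cv2.resize(T[200:320,220:380],(400,300),interpolation=cv2.INTER_CUBIC)
cv2.imwrite('pics/'+sys.argv[1],np.vstack([a,b])[:,:,::-1])
E
python3 oc.py c1.png
```

```text
10.72 p [0.5476 0.1107 0.0993] yaw 180.55 q [ 0.08  0.26 -0.34  0.97 -0.    0.07] F [0.4 0.3 0.5] w 0.003 gf 0.0
scene (364, 201, 20, 33) 0.0 [0.6276 0.1931] [0.0458 0.0963] 20.86
scene (364, 201, 20, 33) 0.04 [0.6364 0.1696] [0.0443 0.0931] 20.86
scene (364, 201, 20, 33) 0.12 [0.6538 0.1225] [0.0413 0.0868] 20.86
scene (317, 187, 36, 49) 0.0 [0.5286 0.1681] [0.0591 0.1511] 13.0
scene (317, 187, 36, 49) 0.04 [0.5406 0.1454] [0.0572 0.1461] 13.0
scene (317, 187, 36, 49) 0.12 [0.5645 0.0999] [0.0533 0.1362] 13.0
top (116, 380, 15, 17) 0.0 [0.2365 0.5872] [0.0376 0.0378] 84.03
top (116, 380, 15, 17) 0.04 [0.2411 0.572 ] [0.0366 0.0367] 84.03
top (116, 380, 15, 17) 0.12 [0.2504 0.5417] [0.0344 0.0345] 84.03
top (13, 379, 40, 20) 0.0 [0.2335 0.8242] [0.0479 0.104 ] 0.56
top (13, 379, 40, 20) 0.04 [0.2382 0.8022] [0.0465 0.1009] 0.56
top (13, 379, 40, 20) 0.12 [0.2476 0.7581] [0.0437 0.0949] 0.56
top (580, 369, 25, 111) 0.0 [ 0.1379 -0.5806] [0.0621 0.2797] 76.9
top (580, 369, 25, 111) 0.04 [ 0.1454 -0.5619] [0.0603 0.2716] 76.9
top (580, 369, 25, 111) 0.12 [ 0.1604 -0.5246] [0.0567 0.2554
[... 673 characters left out ...]
top (271, 47, 14, 18) 0.04 [1.1055 0.1932] [0.0494 0.0349] 0.58
top (271, 47, 14, 18) 0.12 [1.0632 0.1854] [0.0464 0.0328] 0.58
top (83, 21, 39, 44) 0.0 [1.1869 0.6901] [0.1718 0.0777] 37.1
top (83, 21, 39, 44) 0.04 [1.164  0.6719] [0.1668 0.0755] 37.1
top (83, 21, 39, 44) 0.12 [1.1182 0.6356] [0.1569 0.071 ] 37.1
top (192, 18, 18, 24) 0.0 [1.2101 0.4159] [0.0482 0.0707] 88.55
top (192, 18, 18, 24) 0.04 [1.1865 0.4057] [0.0468 0.0687] 88.55
top (192, 18, 18, 24) 0.12 [1.1394 0.3853] [0.044  0.0646] 88.55
top (271, 0, 24, 32) 0.0 [1.2489 0.1845] [0.0649 0.0963] 89.13
top (271, 0, 24, 32) 0.04 [1.2242 0.181 ] [0.063  0.0935] 89.13
top (271, 0, 24, 32) 0.12 [1.1748 0.1739] [0.0592 0.0879] 89.13
```

View pics/c1.png

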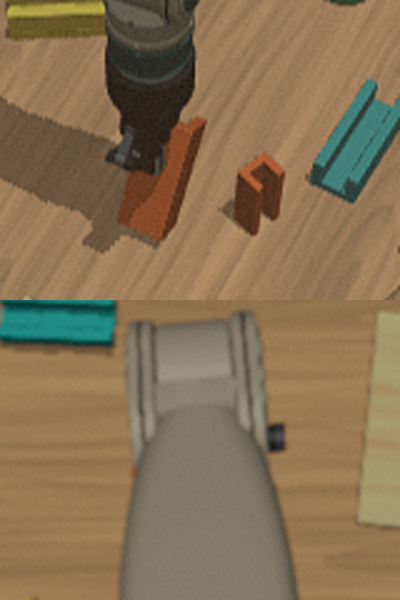

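Guard_c is tilted: its back is lit in the upper crop at about (150,210), with the gripper still over it. It may still be falling, so I'll push a little further and then back away.

Call:
send_rows --targets '[[[0, 0.006, 0], 0], [[0, 0.012, 0], 0], [[0, 0.012, 0], 0], [[0, 0, 0.03], 0], [[0, -0.03, 0.06], 0], [[0, -0.07, 0.08], 0], [[0.0, -0.11, 0.1], 0], [[0, -0.15, 0.1], 0]]'

```text
time_s: 11.38
position: [0.55, -0.0361, 0.2034]
orientation: [-0.017, 3.134, -0.002]
ft_force: [0.9, 0.2, 0.3]
width: -0.002
grasp_force: 0.0
```

```bash
sed -i "s/for k in blobs(im,'orange',60):/for k in [k for k in blobs(im,'orange',60) if 210<k[:,0,0].mean()<360 and 150<k[:,0,1].mean()<320]:/" oc.py; python3 oc.py c2.png
```

```text
11.48 p [ 0.5493 -0.0401  0.2011] yaw 180.14 q [-0.19  0.16 -0.24  1.17 -0.   -0.19] F [ 0.3  0.7 -0.6] w -0.002 gf 0.0
scene (323, 179, 39, 50) 0.0 [0.5391 0.1948] [0.0595 0.1428] 1.16
scene (323, 179, 39, 50) 0.04 [0.5508 0.1712] [0.0575 0.1381] 1.16
scene (323, 179, 39, 50) 0.12 [0.574  0.1239] [0.0536 0.1287] 1.16
top (258, 254, 49, 22) 0.0 [0.5471 0.1826] [0.1246 0.0545] 89.43
top (258, 254, 49, 22) 0.04 [0.5428 0.1791] [0.121  0.0529] 89.43
top (258, 254, 49, 22) 0.12 [0.534  0.1722] [0.1137 0.0498] 89.43
top (278, 217, 19, 21) 0.0 [0.6458 0.1689] [0.0482 0.0415] 67.32
top (278, 217, 19, 21) 0.04 [0.6386 0.1658] [0.0468 0.0403] 67.32
top (278, 217, 19, 21) 0.12 [0.6241 0.1597] [0.044  0.0379] 67.32
```

View pics/c2.png

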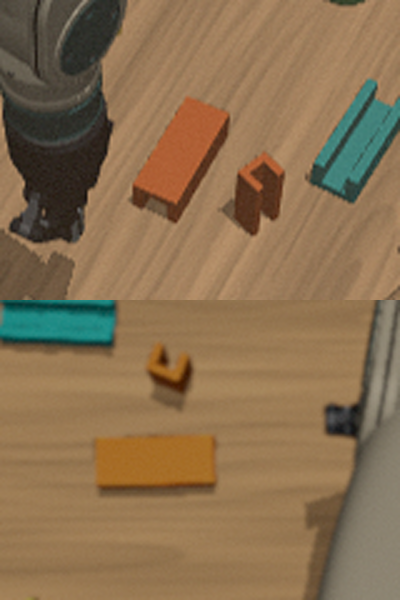

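Guard_c now lies open side down: its plain back faces up in the top crop at about (156,462) and its U end is visible in the scene crop at (155,205). Now for its pose.

```bash
python3 -c "
from h import *
np.set_printoptions(precision=4,suppress=True)
s=np.array([(190,97),(229,119),(133,190),(180,207)])/2.5+[270,140]
t=np.array([(97,187),(97,138),(215,185),(215,137)])/2.5+[220,200]
Q=tri(s,t);print(Q,Q.mean(0));print(plane('top',t,.04).mean(0),plane('scene',s,.04).mean(0))
T=bot.capture('top');S=bot.capture('scene')
for n,im in(('top',T),('scene',S)):
    hsv=cv2.cvtColor(im,cv2.COLOR_RGB2HSV)
    # bright top face only
    m=cv2.inRange(hsv,(4,150,150 if n=='top' else 120),(18,255,255))
    cs,_=cv2.findContours(m,cv2.RETR_EXTERNAL,cv2.CHAIN_APPROX_NONE)
    for k in cs:
        x,y=k[:,0].mean(0)
        if cv2.contourArea(k)>300 and 210<x<370 and 150<y<300:
            r=cv2.minAreaRect(plane(n,k[:,0],.04)[:,:2].astype(np.float32));print(n,r)
"
```

```text
[[0.5212 0.2403 0.0342 0.0084]
 [0.5692 0.2396 0.0293 0.0027]
 [0.5214 0.121  0.0259 0.0048]
 [0.5712 0.1216 0.0299 0.0084]] [0.5458 0.1806 0.0298 0.0061]
[0.5422 0.1779 0.04  ] [0.551  0.1768 0.04  ]
top ((0.5452719330787659, 0.1803486943244934), (0.11843956261873245, 0.04790937155485153), 89.4263687133789)
scene ((0.5460531711578369, 0.18014977872371674), (0.048387590795755386, 0.12029428780078888), 0.6141137480735779)
```

Call:
send_rows --targets '[[[-0.004, 0.04, -0.02], -1.1], [[-0.004, 0.08, -0.04], -2.2], [[-0.004, 0.12, -0.05], -3.3], [[-0.004, 0.16, -0.06], -4.5], [[-0.004, 0.2, -0.08], -5.6], [[-0.004, 0.22, -0.08], -6.8], [[-0.004, 0.22, -0.08], -8.0], [[-0.004, 0.22, -0.08], -9.1]]' --fingers 0.75

```text
time_s: 12.25
position: [0.5411, 0.1889, 0.1171]
orientation: [-1.424, -2.797, 0.003]
ft_force: [0.6, 0.3, 0.1]
width: 0.747
grasp_force: 0.0
```

Call:
send_rows --targets '[[[0, 0, 0], -1.1], [[0, 0, 0], -2.3], [[0, 0, 0], -3.4], [[0, 0, 0], -4.5], [[0, 0, 0], -5.7], [[0, 0, 0], -5.9], [[0, 0, 0], -5.9], [[0, 0, 0], -5.9]]'

```text
time_s: 12.92
position: [0.5428, 0.1859, 0.1186]
orientation: [-2.204, -2.237, 0.001]
ft_force: [0.2, 0.8, 0.2]
width: 0.754
grasp_force: 0.0
```

```bash
python3 -c "
from h import *
pose()"
```

```text
12.92 p [0.5428 0.1859 0.1186] yaw 90.85 q [ 0.22  0.27 -0.28  1.02  0.    1.77] F [0.2 0.8 0.2] w 0.754 gf 0.0
```

Call:
send_rows --targets '[[[0.003, -0.006, -0.01], -0.14], [[0.003, -0.006, -0.04], -0.14], [[0.003, -0.006, -0.065], -0.14], [[0.003, -0.006, -0.08], -0.14], [[0.003, -0.006, -0.09], -0.14], [[0.003, -0.006, -0.096], -0.14], [[0.003, -0.006, -0.096], -0.14], [[0.003, -0.006, -0.096], -0.14]]'

```text
time_s: 13.58
position: [0.5471, 0.1791, 0.0233]
orientation: [2.225, 2.217, 0.001]
ft_force: [0.1, -0.1, -0.1]
width: 0.754
grasp_force: 0.0
```

Call:
send_rows --targets '[[[0, 0, 0], 0], [[0, 0, 0], 0], [[0, 0, 0], 0], [[0, 0, 0], 0], [[0, 0, 0], 0]]' --fingers 0

```text
time_s: 14.0
position: [0.5482, 0.1794, 0.0246]
orientation: [2.224, 2.216, 0.004]
ft_force: [-0.1, 0.2, 5.8]
width: 0.558
grasp_force: 64.2
```

Gripped (opening about 48 mm). I'll lift it and carry it, turning, to above the seam.

Call:
send_rows --targets '[[[0, 0, 0.03], 0], [[0, 0, 0.065], 0], [[0, 0, 0.1], 0], [[0, -0.01, 0.13], 1.1], [[0.003, -0.045, 0.13], 2.2], [[0.006, -0.08, 0.13], 3.3], [[0.01, -0.12, 0.13], 4.4], [[0.014, -0.16, 0.13], 5.5]]'

```text
time_s: 14.67
position: [0.5599, 0.0196, 0.1531]
orientation: [-1.501, -2.76, 0.0]
ft_force: [0.4, -0.9, -0.6]
width: 0.551
grasp_force: 63.3
```

Call:
send_rows --targets '[[[0.003, -0.035, 0], 1.1], [[0.006, -0.07, 0], 2.2], [[0.009, -0.105, 0], 3.3], [[0.012, -0.14, 0], 4.4], [[0.015, -0.175, 0], 5.5], [[0.018, -0.2, 0], 6.6], [[0.02, -0.222, 0], 7.7], [[0.02, -0.222, 0], 8.4]]'

```text
time_s: 15.33
position: [0.5808, -0.2058, 0.1526]
orientation: [0.193, 3.135, -0.004]
ft_force: [0.7, -0.9, -1.4]
width: 0.557
grasp_force: 63.4
```

Call:
send_rows --targets '[[[0, 0, 0], 0], [[0, 0, 0], 0]]'

```text
time_s: 15.5
position: [0.5798, -0.2012, 0.1524]
orientation: [-0.198, -3.134, -0.001]
ft_force: [0.1, 0.5, -1.5]
width: 0.555
grasp_force: 63.4
```

```bash
python3 -c "
from h import *
pose()"
```

```text
15.5 p [ 0.5798 -0.2012  0.1524] yaw 172.79 q [-0.44  0.31 -0.16  1.11  0.   -0.31] F [ 0.1  0.5 -1.5] w 0.555 gf 63.4
```

Call:
send_rows --targets '[[[0.002, -0.001, -0.02], 0.1], [[0.002, -0.001, -0.04], 0.1], [[0.002, -0.001, -0.055], 0.1], [[0.002, -0.001, -0.065], 0.1], [[0.002, -0.001, -0.067], 0.1], [[0.002, -0.001, -0.067], 0.1], [[0.002, -0.001, -0.067], 0.1]]'

```text
time_s: 16.08
position: [0.583, -0.2022, 0.0868]
orientation: [0.177, 3.136, -0.001]
ft_force: [-0.0, -0.7, -1.4]
width: 0.555
grasp_force: 63.3
```

```bash
python3 -c "
from h import *
S=bot.capture('scene')
pose()
cv2.imwrite('pics/c3.png',cv2.resize(S[275:380,220:360],(800,600),interpolation=cv2.INTER_CUBIC)[:,:,::-1])"
```

```text
16.13 p [ 0.5835 -0.2025  0.0872] yaw 173.53 q [-0.44  0.37 -0.22  0.98  0.   -0.33] F [ 0.2  0.6 -0.3] w 0.551 gf 63.3
```

View pics/c3.png

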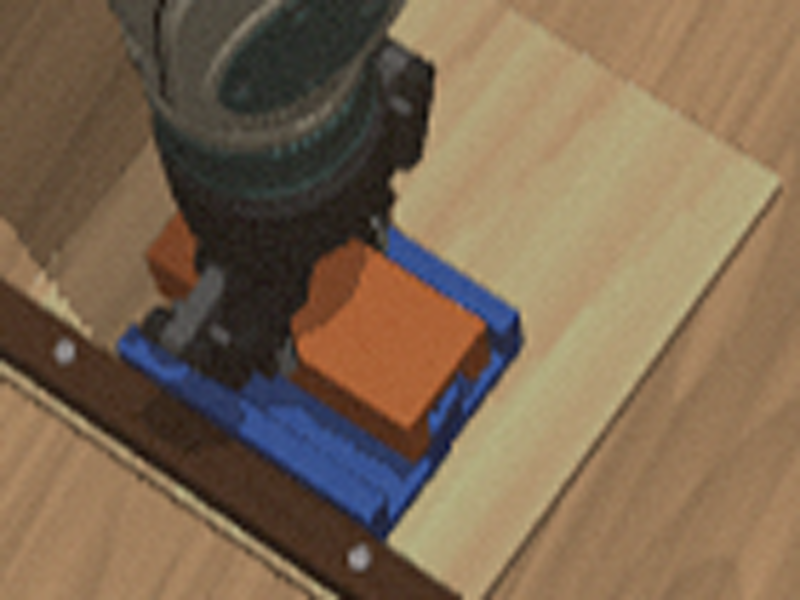

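The orange guard is over the pair, centred on the seam and parallel to it, with its +x end just inboard of the blue ends. I'll lower it in small, force-watched steps.

Call:
send_rows --targets '[[[0, 0, -0.003], 0], [[0, 0, -0.006], 0], [[0, 0, -0.009], 0], [[0, 0, -0.0105], 0], [[0, 0, -0.0105], 0]]'

```text
time_s: 16.55
position: [0.582, -0.2022, 0.075]
orientation: [-0.178, -3.136, -0.001]
ft_force: [0.8, -0.0, -0.8]
width: 0.556
grasp_force: 63.3
```

Call:
send_rows --targets '[[[0, 0, -0.002], 0], [[0, 0, -0.004], 0], [[0, 0, -0.006], 0], [[0, 0, -0.006], 0]]'

```text
time_s: 16.88
position: [0.5821, -0.2022, 0.069]
orientation: [-0.177, -3.136, -0.0]
ft_force: [-0.2, 0.6, -1.8]
width: 0.555
grasp_force: 63.3
```

Call:
send_rows --targets '[[[0, 0, -0.002], 0], [[0, 0, -0.004], 0], [[0, 0, -0.006], 0], [[0, 0, -0.006], 0]]'

```text
time_s: 17.22
position: [0.5821, -0.2022, 0.0629]
orientation: [-0.177, -3.136, -0.001]
ft_force: [0.4, 0.4, -1.0]
width: 0.556
grasp_force: 63.3
```

Call:
send_rows --targets '[[[0, 0, -0.0015], 0], [[0, 0, -0.003], 0], [[0, 0, -0.003], 0]]'

```text
time_s: 17.47
position: [0.5823, -0.2023, 0.0602]
orientation: [-0.177, -3.136, -0.0]
ft_force: [-0.9, -0.7, -1.2]
width: 0.557
grasp_force: 63.3
```

Call:
send_rows --targets '[[[0, 0, -0.001], 0], [[0, 0, -0.002], 0], [[0, 0, -0.002], 0]]'

```text
time_s: 17.72
position: [0.5824, -0.2023, 0.0583]
orientation: [-0.177, -3.136, -0.0]
ft_force: [0.7, -0.7, -1.5]
width: 0.552
grasp_force: 63.3
```

Call:
send_rows --targets '[[[0, 0, -0.001], 0], [[0, 0, -0.002], 0], [[0, 0, -0.002], 0]]'

```text
time_s: 17.97
position: [0.5823, -0.2023, 0.0563]
orientation: [-0.177, -3.136, -0.0]
ft_force: [1.1, -1.0, -1.6]
width: 0.554
grasp_force: 63.3
```

Call:
send_rows --targets '[[[0, 0, -0.001], 0], [[0, 0, -0.0015], 0], [[0, 0, -0.0015], 0]]'

```text
time_s: 18.22
position: [0.5824, -0.2023, 0.0549]
orientation: [-0.177, -3.136, -0.0]
ft_force: [0.0, -0.9, -1.9]
width: 0.555
grasp_force: 63.3
```

Call:
send_rows --targets '[[[0, 0, -0.001], 0], [[0, 0, -0.0015], 0], [[0, 0, -0.0015], 0]]'

```text
time_s: 18.47
position: [0.5824, -0.2023, 0.0533]
orientation: [-0.177, -3.136, -0.0]
ft_force: [-0.2, -0.7, -0.8]
width: 0.556
grasp_force: 63.3
```

Call:
send_rows --targets '[[[0, 0, -0.001], 0], [[0, 0, -0.001], 0]]'

```text
time_s: 18.63
position: [0.5824, -0.2023, 0.0523]
orientation: [-0.177, -3.136, -0.0]
ft_force: [-0.9, -0.0, -0.4]
width: 0.552
grasp_force: 63.3
```

Call:
send_rows --targets '[[[0, 0, -0.0007], 0], [[0, 0, -0.0007], 0]]'

```text
time_s: 18.8
position: [0.5825, -0.2024, 0.0518]
orientation: [0.177, 3.137, -0.0]
ft_force: [-0.6, 0.3, -0.8]
width: 0.558
grasp_force: 63.4
```

Call:
send_rows --targets '[[[0, 0, -0.0007], 0], [[0, 0, -0.0007], 0]]'

```text
time_s: 18.97
position: [0.5825, -0.2024, 0.0516]
orientation: [0.177, 3.137, 0.0]
ft_force: [-1.8, -0.8, 2.5]
width: 0.555
grasp_force: 63.7
```

Call:
send_rows --targets '[[[0, 0, -0.0006], 0], [[0, 0, -0.0006], 0]]'

```text
time_s: 19.13
position: [0.5825, -0.2024, 0.0516]
orientation: [0.177, 3.136, -0.0]
ft_force: [-2.4, 0.4, 6.9]
width: 0.557
grasp_force: 64.2
```

Seated: it stopped at the height computed for home (TCP z 0.0516) with only 7 N. I'll release with a small opening, then lift.

Call:
send_rows --targets '[[[0, 0, 0.0013], 0], [[0, 0, 0.0013], 0], [[0, 0, 0.0013], 0]]' --fingers 0.63

```text
time_s: 19.38
position: [0.5828, -0.2025, 0.0519]
orientation: [0.177, 3.136, -0.0]
ft_force: [0.8, -0.1, -0.1]
width: 0.629
grasp_force: 0.0
```

Call:
send_rows --targets '[[[0, 0, 0.003], 0], [[0, 0, 0.008], 0], [[0, 0, 0.015], 0], [[0, 0, 0.025], 0], [[0, 0, 0.05], 0], [[0, 0, 0.09], 0], [[0, 0, 0.12], 0]]'

```text
time_s: 19.97
position: [0.5828, -0.2024, 0.1748]
orientation: [0.177, 3.135, -0.001]
ft_force: [0.9, 0.0, 1.0]
width: 0.635
grasp_force: 0.0
```

Call:
send_rows --targets '[[[-0.02, 0.04, 0.02], 0], [[-0.04, 0.08, 0.02], 0], [[-0.06, 0.12, 0.02], 0], [[-0.08, 0.16, 0.02], 0], [[-0.08, 0.2, 0.02], 0], [[-0.08, 0.24, 0.02], 0], [[-0.08, 0.26, 0.02], 0], [[-0.08, 0.26, 0.02], 0]]'

```text
time_s: 20.63
position: [0.502, 0.0624, 0.1933]
orientation: [0.168, 3.135, 0.004]
ft_force: [0.0, -0.0, -0.7]
width: 0.631
grasp_force: 0.0
```

Run:
```python
from h import *
np.set_printoptions(precision=4,suppress=True)
pose()
for n in('scene','top'):
    im=bot.capture(n);cv2.imwrite(f'pics/{n}9.png',im[:,:,::-1])
    hsv=cv2.cvtColor(im,cv2.COLOR_RGB2HSV)
    m=cv2.inRange(hsv,(4,150,150 if n=='top' else 120),(18,255,255))
    cs,_=cv2.findContours(m,cv2.RETR_EXTERNAL,cv2.CHAIN_APPROX_NONE)
    for k in cs:
        x,y=k[:,0].mean(0)
        if cv2.contourArea(k)>300 and 230<x<460 and 200<y<370:
            for z in(.067,.095):print(n,z,cv2.minAreaRect(plane(n,k[:,0],z)[:,:2].astype(np.float32)))
    for k in blobs(im,'blue',40):
        print(n,'blue',cv2.minAreaRect(plane(n,k[:,0],.055)[:,:2].astype(np.float32)))
```

```text
20.63 p [0.502  0.0624 0.1933] yaw 173.88 q [-0.01  0.09 -0.34  1.14  0.    0.1 ] F [ 0.  -0.  -0.7] w 0.631 gf 0.0
scene 0.067 ((0.5835317373275757, -0.20204412937164307), (0.04792315140366554, 0.11924736201763153), 83.98918151855469)
scene 0.095 ((0.5910701155662537, -0.20983858406543732), (0.046751901507377625, 0.11633297055959702), 83.98918151855469)
scene blue ((0.5803936123847961, -0.2415945827960968), (0.019782841205596924, 0.12618932127952576), 83.75848388671875)
scene blue ((0.5881756544113159, -0.15876105427742004), (0.010482360608875751, 0.12504179775714874), 83.19578552246094)
top 0.067 ((0.5823101997375488, -0.2008051872253418), (0.045548535883426666, 0.11627619713544846), 83.93916320800781)
top 0.095 ((0.5783489942550659, -0.19518235325813293), (0.044578079134225845, 0.11379877477884293), 83.93917846679688)
top blue ((0.573636531829834, -0.2397068589925766), (0.027889704331755638, 0.12325339019298553), 78.46241760253906)
top blue ((0.5802667737007141, -0.16128285229206085), (0.025704169645905495, 0.11886095255613327), 85.30300903320312)
```

The two views agree within 1.3 mm on the orange back at z = 0.067 (home height) and disagree by more than 12 mm at 0.095 (perched). It is centred on the seam and parallel to the blue guards, so I'm handing in.

```bash
python3 -c "
from station import bot
print(bot.finish_job())"
```

```text
the job is handed in; nothing more can be done
None
```

I stowed the three guards as one interlocked pack and handed the job in after about 21 s of the 64 s allowed; my last measurements showed the orange guard locked home over the blue pair, and no verdict was returned.

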